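Advance the colorimeter's filter dial four clicks and zero it

ROBOT

A 6-joint arm with a two-finger parallel gripper is mounted at the origin on the work surface. World frame = base frame: x ahead of the robot, y to its left, z up, the work surface at z = 0. Lengths are in m, angles in rad, forces in N, time in s.
With the tool pointing down it reaches from about 0.375 to 0.975 m from the base axis. Payload 3.8 kg.
Tool frame: the origin (TCP) lies at the very end of the fingers, on their centre line; the grasp point (between the pads) lies 19 mm behind it; z points along the fingers, y is the line along which they close (so a half turn about z gives the same grasp; the last joint's range is limited). The gripper opens to 85 mm and grips with 20 to 120 N. Pads are 22 mm wide; open, the fingers measure 114 mm over their backs; the gripper's body (76 mm by 85 mm) begins 54 mm behind the grasp point. The pads swing forward as they close: fully open they stand 13 mm farther back than shut.
Start: joints at [-1.148, 0.264, 1.604, -0, 1.274, -0.037], TCP at [0.3, -0.605, 0.201] pointing down, gripper open.
Joint ranges: [-2.63, 2.63], [-0.94, 2.18], [0.31, 2.57], [-1.31, 4.45], [0, 2.66], [-2.55, 2.55]. Speed limits (rad/s): [2.57, 2.57, 3.14, 3.14, 3.14, 3.14].

INTERFACE

Orientations are given as a rotation vector (axis times angle).
In Python, from workcell import read_state, read_camera, calibration, finish_job gives the robot as it stands.
- The arm moves only by the tool step_arm, never from a script. Its argument "commands" is a list of rows, each an object of numbers: "fingers": the gripper's target within -1 to 1 (shut at 1, half-way at 0, fully open at -1); "dx", "dy", "dz": the shift along the tool's x, y, z in m; "roll": the turn about the tool's z in degrees. In form: [{"fingers": .., "dx": .., "dy": .., "dz": .., "roll": ..}, ...]. A call has 1 to 8 rows; each row is the pose to reach, as a shift and turn from the pose commanded when the call began, along the tool's axes at that moment; what a row does not reach only later rows make up. A row lasts 1/8 s, in which the tool goes at most 62.5 mm and 10.7 degrees, less where a joint would pass 70% of its speed; a pose out of reach is approached as far as the arm can. A call with a gripper value outside its range is refused whole. The fingers move at their own pace and stop on an object; "squeeze" is the grip in N (left out, the last holds). Time passes only in rows, so rows that repeat a pose let the fingers close. It gives the time, the measured TCP pose, the force, the opening and the grip force at its end, in the units of the state.
- read_state(): the state, without advancing time (a new reading comes with each control period).
- read_camera(name): name is "side" or "top" or "wrist"; returns (picture, depth): 384x512x3 uint8, blue, green, red; 384x512 float32, m along the optical axis (not along the pixel's ray), 0 where there is no reading.
- calibration(name): a dict with "intrinsics" (3x3 intrinsics, pixels), "k1" (the pictures are not rectified: a ray, as slopes to the right and down, at radius r is drawn at 1 + k1 r^2 times it, then the intrinsics apply), "world_to_cam" (4x4, takes a point from world to camera coordinates). Camera axes: x right, y up, looking along -z (the intrinsics and any distortion apply to the point x, -y, -z); pixel columns grow to the right and rows downward; lengths in m; the calibration is good to about 2 mm. A picture is of the moment at which its call begins: read the wrist's pose just before it. calibration takes no time and is no camera call; for the wrist camera it gives the pose at the moment of the call.
- finish_job(): hands the job in; it is judged then, once.
The state is a dict: "time": time; "q": joint angles; "joint_vel": joint speeds; "joint_torque": joint torques, N m; "tool_pos": TCP position; "tcp_rot": TCP orientation; "wrist_force": force on the tool from outside, world axes, zero at the start; "torque": the same for the moment, N m; "width": opening from 0.0 (shut) to 1.0 (fully open); "grip_force": force on a finger pad.
Only numpy, scipy, OpenCV 4.12 (cv2) and the standard library are available. Lean on these libraries where they do the work, as an engineer would, in place of code of your own. Each camera call takes 0.05 s, during which the arm holds its last target. There are 200 camera calls.

TASK

The next oil reading needs the filter four places further on: with one fingertip against the side of its pointer bar, lightly push the colorimeter's filter dial round clockwise (seen from above) by exactly four clicks from where it stands now, and leave it resting there. Then press the blue zero key fully down with a fingertip and let it come back up. Push only, never taking the dial's bar between the fingers; press no other key, and leave the vials and the black cap on the vial well where they stand.

Things in the scene. Friction and masses are not known exactly. Their poses are not given: they have to be found in the camera images.
- colorimeter: Bench colorimeter, light grey, 200 x 260 mm, level deck 62 mm above the table; it stays put. Origin: centre of its underside; x from the front (key side, towards the robot) to the back, y to its left, z up. Along the back (x +66 to +95 mm) a dark lamp house stands 18 mm above the deck; the vial well with its black cap is at x +30, y +72 mm.
- dial (a joint): Filter dial angle, rad, growing clockwise seen from above. Ten click-stops 0.5236 (30 deg) apart, at 0, 0.5236 ... 4.712, each by a coloured dot; end limits just beyond the first and last. Starts resting in one of the first four. About 0.11 N m to leave a stop (5 N at 22 mm from the axis); past the midpoint a spring snaps it into the next stop, ahead of the finger.
- dial_axis (a point): On the dial's vertical axis, at the top of its black pointer bar, 91 mm above the table. Bar 60 mm long, 13 mm wide, centred on the axis, sides standing 7 to 29 mm above the deck. Under it a round skirt 60 mm in diameter, top 7 mm above the deck. Deck clear for 55 mm from the axis; beyond, only the lamp house and the capped well stand more than 8 mm above it.
- dial_tip (a point): Middle of the pointing end of the bar, at its top edge, 30 mm from the axis; a white line runs along the bar's top from the axis to this end. Four clicks carry it 120 deg round the axis.
- key_zero (a joint): Travel of the blue zero key: 0 up, 0.004 m fully down. Spring key, about 2.2 N to start it and 4.4 N fully down; it comes back up by itself.
- key_zero_top (a point): Centre of the top of the blue zero key, round, 18 mm in diameter, standing 8 mm above the deck near the front edge. It is the nearest of the three keys to the display.
- key_read (a joint): Travel of the white key beside the zero key, 40 mm from it to the right (towards the colorimeter's -y); same size; 0 up, 0.004 m down. Leave it up.
- key_power (a joint): Travel of the grey key 80 mm to the right of the zero key; same size; 0 up, 0.004 m down. Leave it up.
- shield_cap: Loose black light-shield cap 48 mm in diameter on the collar of the vial well; its origin is 74 mm and its top 94 mm above the table. Leave it alone.
- vial_a: Loose capped glass vial of amber oil, 28 mm in diameter, 62 mm tall, standing on the sheet of paper to the right of the colorimeter; origin at the centre of its foot. Leave it alone.
- vial_b: The same kind of vial with pale yellow oil. Leave it alone.
- vial_c: The same kind of vial with dark amber oil. Leave it alone.

How it is judged:
On the way, in this order (a step that is already met when the one before it is completed fails the run):
1. the dial rests four clicks clockwise of its start (distance of dial_tip from where it was at the start of the episode between 0.0503 and 0.0534 m and value of joint dial between 1.9 and 3.85 rad), for 0.4 s.
2. the blue zero key is pressed fully down (value of joint key_zero above 0.003 m), for 0.05 s.
At the end, for the whole second after the job is handed in: The dial rests in the click-stop four clicks (120 deg, within about 6 deg) clockwise of its start, the zero key was pressed at least 3 mm of its 4 mm after that and is up again, the other keys are up, the vials stand within 10 mm and the cap within 8 mm of where they were (all of step 1 and velocity of joint dial between -0.1 and 0.1 rad/s and value of joint each of key_zero, key_read, key_power below 0.001 m and distance of each of vial_a, vial_b, vial_c from where it was at the start of the episode below 0.01 m and distance of shield_cap from where it was at the start of the episode below 0.008 m); the robot touches nothing.
It fails at once if the dial's bar is taken between the fingers (pressed on both sides at once) (contact force between the fingers and dial_c0 above 1 N and contact force between the fingers and dial_c1 above 1 N).
It fails at once if the dial is forced (more than 25 N) (contact force between the fingers and dial above 25 N).
It fails at once if another key is pressed (value of joint any of key_read, key_power above 0.002 m).
It fails at once if a vial is knocked, lifted or moved (distance of any of vial_a, vial_b, vial_c from where it was at the start of the episode above 0.01 m or angle between any of vial_a, vial_b, vial_c's own z axis and vertical above 0.3 rad).
It fails at once if the cap is taken off or shifted (distance of shield_cap from where it was at the start of the episode above 0.008 m).
It also fails if it takes over 58 s, if anything falls off the work surface, if the arm or the gripper's body presses on something with over 40 N, if the wrist force passes 120 N, or if a joint passes its speed limit or range.

## Working session

There is one attempt and no reset: what is moved stays moved. The work goes in short steps, Python scripts to look and compute and a tool call to move; the robot and the scene stay as the last step left them, time stands still between calls to the robot, and variables do not carry over. Pictures are saved under pics/ and viewed, at most 10 in all, crops included, and the job is handed in when it is done.

Besides the shell and the picture viewer there is one more tool, called after "Request:" as a command line: name --argument value ..., lists and objects as JSON in quotes. step_arm: Moves the arm, as the interface text tells. Its arguments: {"type":"object","properties":{"commands":{"type":"array","items":{"type":"object","properties":{"fingers":{"type":"number"},"dx":{"type":"number"},"dy":{"type":"number"},"dz":{"type":"number"},"roll":{"type":"number"}}}},"squeeze":{"type":"number"}},"required":["commands"]}

```bash
mkdir -p pics
cat > h.py <<'E'
import numpy as np, cv2
from workcell import read_state, read_camera, calibration, finish_job
def ray(name,u,v,z,cal=None):
    c=cal or calibration(name); K=np.array(c["intrinsics"]); k1=c["k1"]; T=np.array(c["world_to_cam"])
    d=np.array([(u-K[0,2])/K[0,0],(v-K[1,2])/K[1,1]]); s=d.copy()
    for _ in range(20): s=d/(1+k1*(s@s))
    R=T[:3,:3]; o=-R.T@T[:3,3]; w=R.T@np.array([s[0],-s[1],-1.0])
    return o+w*(z-o[2])/w[2]
E
python3 - <<'E'
from h import *
print(read_state())
for n in("top","side"):
    p,d=read_camera(n); cv2.imwrite(f"pics/{n}0.png",p); np.save(n+"0.npy",d); c=calibration(n);print(n,c)
E
```

```text
{'time': 0.0, 'q': array([-1.14791832e+00,  2.64707305e-01,  1.60539283e+00,  1.91565941e-05,
        1.27369168e+00, -3.68885108e-02]), 'joint_vel': array([-6.39592141e-04,  1.00369298e-03, -4.86221016e-04, -8.06593681e-04,
        8.60747885e-04,  8.68543085e-05]), 'joint_torque': array([-4.25916887e-04, -5.15113413e+01, -3.67319798e+01, -4.41581496e-04,
        1.29539214e-02, -1.94709401e-05]), 'tool_pos': array([ 0.29920564, -0.60416727,  0.19988282]), 'tcp_rot': array([-3.05684376e+00, -7.15354195e-01,  6.33890622e-04]), 'wrist_force': array([ 0.33534449, -0.35322128, -0.32759804]), 'torque': array([-0.00425939, -0.00327756,  0.02969282]), 'grip_force': 0.0, 'width': 0.9955368469460869}
top {'intrinsics': array([[352.78876212,   0.        , 254.97006649],
       [  0.        , 352.78876212, 189.24731751],
       [  0.        ,   0.        ,   1.        ]]), 'k1': -0.07237911547087297, 'world_to_cam': array([[ 0.02199174, -0.99908255,  0.03674821, -0.03134692],
       [ 0.98983384,  0.026925  ,  0.13965674, -0.5722437 ],
       [-0.14051805,  0.03330333,  0.98951784, -0.67297374],
       [ 0.        ,  0.        ,  0.        ,  1.        ]])}
side {'intrinsics': array([[426.52107405,   0.        , 263.66596289],
       [  0.        , 426.52107405, 192.4757207 ],
       [  0.        ,   0.        ,   1.        ]]), 'k1': -0.09918826956821286, 'world_to_cam': array([[ 0.93000323, -0.3675381 ,  0.00312013, -0.54002367],
       [ 0.27061012,  0.69043587,  0.67087143, -0.21165634],
       [-0.24872506, -0.62306826,  0.74156712, -0.73981285],
       [ 0.        ,  0.        ,  0.        ,  1.        ]])}
```

View pics/top0.png

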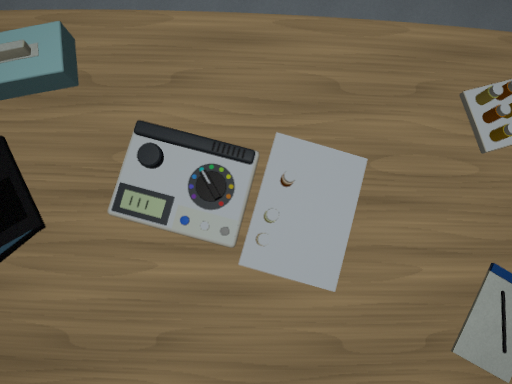

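View pics/side0.png

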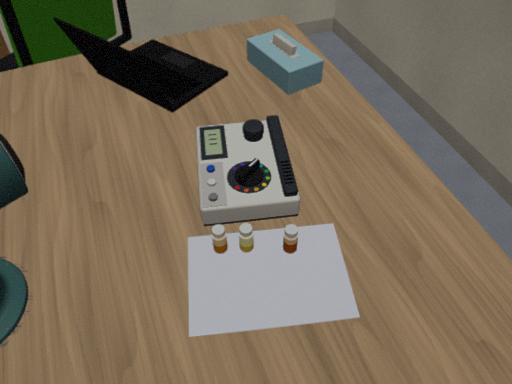

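The top view shows the dial at about (211,186), with its white line towards (203,170). The blue key is at (185,220), the white key at (205,226) and the grey key at (225,231). The vials stand on the paper to the right.

Run:
```python
from h import *
p=cv2.imread("pics/top0.png"); c=cv2.resize(p[130:250,100:300],None,fx=4,fy=4,interpolation=cv2.INTER_CUBIC)
s=cv2.imread("pics/side0.png"); e=cv2.resize(s[130:220,190:310],None,fx=6.6,fy=6.6,interpolation=cv2.INTER_CUBIC)
cv2.imwrite("pics/c1.png",c); cv2.imwrite("pics/c2.png",e[:600,:800])
def cen(im,m,box):
    x0,y0,x1,y1=box; k=np.zeros(m.shape,bool); k[y0:y1,x0:x1]=1
    v,u=np.nonzero(m&k); return u.mean(),v.mean(),len(u)
for n,im,bb in(("top",p,(175,210,195,230)),("side",s,(203,160,218,175))):
    i=im.astype(int); m=(i[...,0]-i[...,2]>60)
    u,v,k=cen(im,m,bb); print(n,"blue",u,v,k,ray(n,u,v,.070))
# dial: dark disc (not grey deck) in top, convex hull ellipse
g=p.max(2); m=np.zeros(g.shape,np.uint8); m[158:214,185:238]=1
hsv=cv2.cvtColor(p,cv2.COLOR_BGR2HSV); dk=((g<110)|(hsv[...,1]>90)).astype(np.uint8)*m
n,l,st,ce=cv2.connectedComponentsWithStats(dk); print(st,ce)
wl=(g>120)&(hsv[...,1]<60); 
v,u=np.nonzero(wl[162:195,195:222]); print([(a+195,b+162) for a,b in zip(u,v)])
```

```text
top blue 184.0952380952381 219.9047619047619 63 [0.50593776 0.11771133 0.07      ]
side blue 210.14634146341464 167.85365853658536 41 [0.50599166 0.11435606 0.07      ]
[[     0      0    512    384 194937]
 [   226    158     12      4     25]
 [   188    164     46     46   1646]] [[255.87998174 191.54687412]
 [233.         158.76      ]
 [210.84021871 186.44592953]]
[(np.int64(195), np.int64(162)), (np.int64(196), np.int64(162)), (np.int64(197), np.int64(162)), (np.int64(198), np.int64(162)), (np.int64(199), np.int64(162)), (np.int64(200), np.int64(162)), (np.int64(201), np.int64(162)), (np.int64(202), np.int64(162)), (np.int64(203), np.int64(162)), (np.int64(204), np.int64(162)), (np.int64(205), np.int64(162)), (np.int64(206), np.int64(162)), (np.int64(207), np.int64(162)), (np.int64(208), np.int64(162)), (np.int64(209), np.int64(162)), (np.int64(210), np.int64(162)), (np.int64(211), np.int64(162)), (np.int64(212), np.int64(162)), (np.int64(213), np.int64(162)), (np.int64(214), np.int64(162)), (np.int64(215), np.int64(162)), (np.int64(216), np.int64(162)), (np.int64(217), np.int6
[... 2188 characters left out ...]
.int64(203), np.int64(172)), (np.int64(203), np.int64(173)), (np.int64(204), np.int64(173)), (np.int64(203), np.int64(174)), (np.int64(204), np.int64(174)), (np.int64(204), np.int64(175)), (np.int64(205), np.int64(175)), (np.int64(204), np.int64(176)), (np.int64(205), np.int64(176)), (np.int64(206), np.int64(176)), (np.int64(205), np.int64(177)), (np.int64(206), np.int64(177)), (np.int64(206), np.int64(178)), (np.int64(207), np.int64(178)), (np.int64(206), np.int64(179)), (np.int64(207), np.int64(179)), (np.int64(207), np.int64(180)), (np.int64(208), np.int64(180)), (np.int64(207), np.int64(181)), (np.int64(208), np.int64(181)), (np.int64(208), np.int64(182)), (np.int64(209), np.int64(182))]
```

View pics/c1.png

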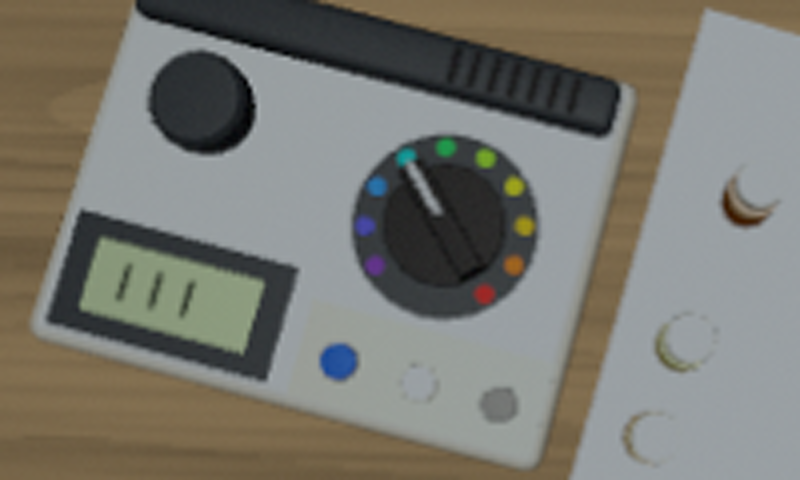

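View pics/c2.png

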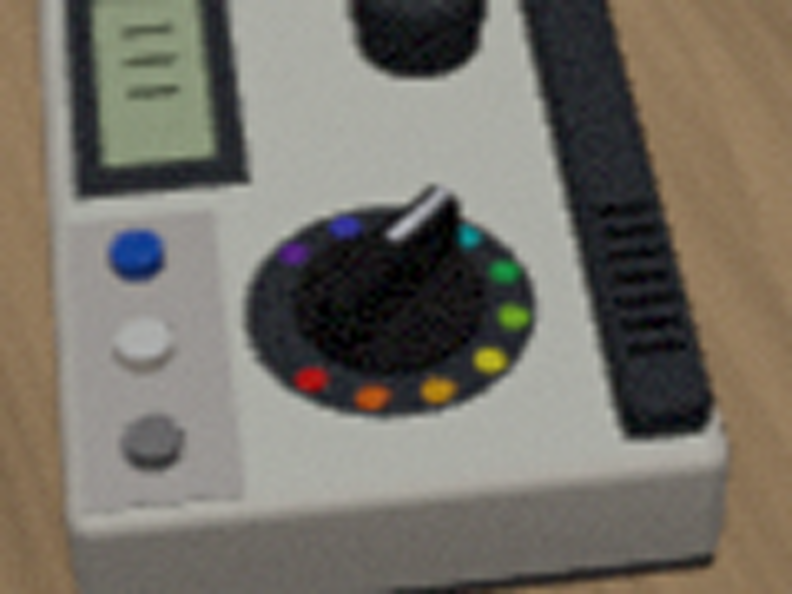

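Run:
```python
from h import *
p=cv2.imread("pics/top0.png"); s=cv2.imread("pics/side0.png")
def line(im,box):
    x0,y0,x1,y1=box; g=im[y0:y1,x0:x1].min(2); 
    m=(g>85).astype(np.uint8); n,l,st,ce=cv2.connectedComponentsWithStats(m); 
    print(n,st[1:].tolist()); return m,l,st
def ends(n,im,box,z):
    x0,y0,x1,y1=box; m,l,st=line(im,box); k=1+np.argmax(st[1:,4]); v,u=np.nonzero(l==k); pts=np.c_[u+x0,v+y0].astype(np.float32)
    vx,vy,a,b=cv2.fitLine(pts,cv2.DIST_L2,0,.01,.01).ravel(); t=(pts-[a,b])@[vx,vy]
    E=[ray(n,a+q*vx,b+q*vy,z) for q in(t.min()-.5,t.max()+.5)]
    print(n,E,np.linalg.norm(E[0]-E[1]),np.degrees(np.arctan2(*(E[0]-E[1])[1::-1])))
ends("top",p,(200,169,212,186),.091)
ends("side",s,(247,156,260,168),.091)
print("plate", ray("top",210.84,186.45,.062))
# dark plate in side: dark mask
g=s.max(2); hsv=cv2.cvtColor(s,cv2.COLOR_BGR2HSV)
dk=((g<110)|(hsv[...,1]>110)).astype(np.uint8); k=np.zeros_like(dk); k[165:194,226:272]=1; v,u=np.nonzero(dk&k); print("side plate extents",u.min(),u.max(),v.max())
print("side plate c", ray("side",(u.min()+u.max())/2,178,.062))
# dots in top
hs=cv2.cvtColor(p,cv2.COLOR_BGR2HSV); m=((hs[...,1]>110)&(hs[...,2]>90)).astype(np.uint8); k=np.zeros_like(m);k[164:210,188:234]=1
n,l,st,ce=cv2.connectedComponentsWithStats(m*k)
c=ray("top",210.84,186.45,.062)
for i in range(1,n):
    if st[i,4]>3:
        q=ray("top",*ce[i],.062); d=q-c; print(ce[i].round(1),st[i,4],q.round(4),np.hypot(*d[:2]).round(4),np.degrees(np.arctan2(d[1],d[0])).round(1))
print("keys", *[ray("top",u,v,.07).round(4) for u,v in((184.1,219.9),(204.7,226),(224.7,231.2))])
```

```text
2 [[2, 1, 8, 14, 38]]
top [array([0.60024621, 0.0860557 , 0.091     ]), array([0.57460738, 0.07015176, 0.091     ])] 0.030170925949773674 31.811617685868633
2 [[0, 0, 13, 10, 82]]
side [array([0.57638844, 0.08544173, 0.091     ]), array([0.60604669, 0.08670903, 0.091     ])] 0.029685313402485012 -177.55324153632196
plate [0.57300176 0.06998323 0.062     ]
side plate extents 227 270 192
side plate c [0.57261463 0.0649883  0.062     ]
[211.  166.2] 21 [0.6134 0.0714 0.062 ] 0.0404 2.0
[200.8 168.5] 16 [0.6082 0.0911 0.062 ] 0.0411 31.0
[221. 169.] 21 [0.6083 0.0514 0.062 ] 0.0399 -27.8
[193.8 176.1] 23 [0.5927 0.1043 0.062 ] 0.0395 60.2
[228. 176.] 21 [0.5947 0.0371 0.062 ] 0.0394 -56.6
[191. 186.] 21 [0.5728 0.1088 0.062 ] 0.0388 90.3
[231.  186.1] 20 [0.5748 0.0307 0.062 ] 0.0393 -87.4
[193.4 196. ] 17 [0.5533 0.1033 0.062 ] 0.0387 120.7
[228. 196.] 21 [0.5551 0.0358 0.062 ] 0.0386 -117.7
[220.7 203. ] 20 [0.5409 0.0496 0.062 ] 0.0381 -147.5
keys [0.5059 0.1177 0.07  ] [0.4954 0.078  0.07  ] [0.4865 0.0396 0.07  ]
```

Request:
step_arm --commands '[{"fingers":1,"dx":0.07,"dy":-0.065,"dz":0,"roll":-10},{"fingers":1,"dx":0.142,"dy":-0.13,"dz":0,"roll":-20},{"fingers":1,"dx":0.213,"dy":-0.195,"dz":0,"roll":-30},{"fingers":1,"dx":0.284,"dy":-0.26,"dz":0,"roll":-40},{"fingers":1,"dx":0.355,"dy":-0.325,"dz":0,"roll":-50},{"fingers":1,"dx":0.426,"dy":-0.39,"dz":0,"roll":-60},{"fingers":1,"dx":0.497,"dy":-0.455,"dz":0,"roll":-70},{"fingers":1,"dx":0.568,"dy":-0.519,"dz":0,"roll":-80}]' --squeeze 20

```text
time: 1.1
tool_pos: [0.4804, -0.1367, 0.2009]
tcp_rot: [-1.876, -2.52, 0.0]
wrist_force: [0.7, -0.4, 0.3]
width: -0.003
grip_force: 0.0
```

```bash
cat >> h.py <<'E'
from scipy.spatial.transform import Rotation as Ro
def plan(P,yaw):
    s=read_state(); R=Ro.from_rotvec(s["tcp_rot"]).as_matrix(); y=np.degrees(np.arctan2(R[1,0],R[0,0]))
    print("t",round(s["time"],2),"pos",s["tool_pos"].round(4),"yaw",y.round(1),"q6",s["q"][5].round(2),"F",s["wrist_force"].round(1))
    print("d",(R.T@(np.array(P)-s["tool_pos"])).round(4),"roll",round(-(yaw-y),1))
E
python3 -c "
from h import *
plan((.5786,.1128,.16),211)"
```

```text
t 1.1 pos [ 0.4804 -0.1367  0.2009] yaw 106.7 q6 -0.62 F [ 0.7 -0.4  0.3]
d [0.2109 0.1656 0.0409] roll -104.3
```

Request:
step_arm --commands '[{"fingers":1,"dx":0.042,"dy":0.033,"dz":0,"roll":-10},{"fingers":1,"dx":0.084,"dy":0.066,"dz":0,"roll":-20},{"fingers":1,"dx":0.126,"dy":0.1,"dz":0,"roll":-30},{"fingers":1,"dx":0.168,"dy":0.133,"dz":0,"roll":-40},{"fingers":1,"dx":0.211,"dy":0.166,"dz":0.01,"roll":-50},{"fingers":1,"dx":0.211,"dy":0.166,"dz":0.02,"roll":-60},{"fingers":1,"dx":0.211,"dy":0.166,"dz":0.03,"roll":-70},{"fingers":1,"dx":0.211,"dy":0.166,"dz":0.04,"roll":-80}]'

```text
time: 2.1
tool_pos: [0.5797, 0.1108, 0.1601]
tcp_rot: [0.184, -3.135, 0.0]
wrist_force: [-0.6, -0.5, 0.0]
width: 0.004
grip_force: 0.0
```

```bash
python3 -c "
from h import *
plan((.5786,.1128,.12),211)"
```

```text
t 2.1 pos [0.5797 0.1108 0.1601] yaw -173.3 q6 -1.54 F [-0.6 -0.5  0. ]
d [0.0008 0.0021 0.0401] roll -384.3
```

Request:
step_arm --commands '[{"fingers":1,"dx":0.001,"dy":0.002,"dz":0,"roll":-10},{"fingers":1,"dx":0.001,"dy":0.002,"dz":0.02,"roll":-20},{"fingers":1,"dx":0.001,"dy":0.002,"dz":0.04,"roll":-24.3},{"fingers":1,"dx":0.001,"dy":0.002,"dz":0.04,"roll":-24.3},{"fingers":1,"dx":0.001,"dy":0.002,"dz":0.04,"roll":-24.3}]'

```text
time: 2.72
tool_pos: [0.5792, 0.1124, 0.1216]
tcp_rot: [-0.828, 3.03, -0.0]
wrist_force: [0.6, 0.2, -0.2]
width: -0.001
grip_force: 0.0
```

Run:
```python
from h import *
plan((.5786,.1128,.077),-149)
c=calibration("wrist"); p,d=read_camera("wrist"); q,_=read_camera("side"); t,_=read_camera("top")
o=np.zeros((600,800,3),np.uint8); o[:384,:512]=p
o[384:600,:400]=cv2.resize(q[110:218,180:380],(400,216)); o[384:600,400:800]=cv2.resize(t[130:238,120:320],(400,216))
cv2.imwrite("pics/m3.png",o); np.save("w.npy",d)
from workcell import calibration
print(c)
```

```text
t 2.73 pos [0.5792 0.1124 0.1216] yaw -149.4 q6 -1.95 F [ 0.6  0.2 -0.2]
d [0.0003 0.0007 0.0446] roll -0.4
{'intrinsics': array([[274.58953156,   0.        , 256.20917863],
       [  0.        , 274.58953156, 192.15483028],
       [  0.        ,   0.        ,   1.        ]]), 'k1': -0.04290168793637266, 'world_to_cam': array([[-5.07860936e-01,  8.61438915e-01, -5.15209711e-04,
         1.97383784e-01],
       [-8.27008884e-01, -4.87729949e-01, -2.79599361e-01,
         5.47274753e-01],
       [-2.41109053e-01, -1.41571510e-01,  9.60116624e-01,
        -1.47282075e-01],
       [ 0.00000000e+00,  0.00000000e+00,  0.00000000e+00,
         1.00000000e+00]])}
```

View pics/m3.png

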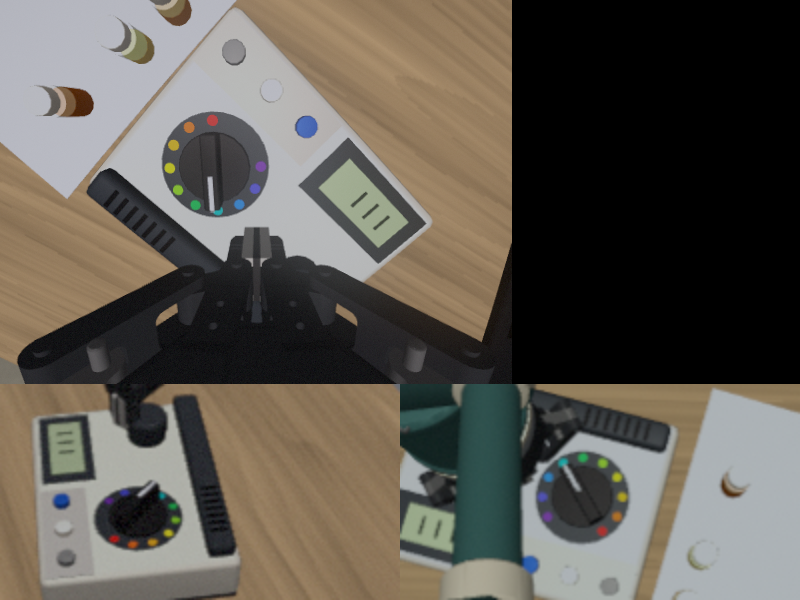

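The wrist view shows the white line pointing down to the cyan dot at about (213,208). The blue key is at (306,127), and the shut fingertips are at (257,230), beside the bar.

```bash
cat >> h.py <<'E'
def wmeas(p,box=None,c=None):
    i=p.astype(int); hs=cv2.cvtColor(p,cv2.COLOR_BGR2HSV)
    m=((i[...,0]-i[...,2]>60)).astype(np.uint8); n,l,st,ce=cv2.connectedComponentsWithStats(m); k=1+np.argmax(st[1:,4])
    print("blue",ce[k].round(1),st[k,4],ray("wrist",*ce[k],.07,c).round(4))
    dots=((hs[...,1]>110)&(hs[...,2]>90)).astype(np.uint8); n,l,st,ce=cv2.connectedComponentsWithStats(dots)
    return n,st,ce
E
python3 - <<'E'
from h import *
c=calibration("wrist"); p=cv2.imread("pics/m3.png")[:384,:512]
n,st,ce=wmeas(p,c=c); P=[]
for k in range(1,n):
    if 20<st[k,4]<200 and 155<ce[k][0]<275 and 110<ce[k][1]<220: P.append(ray("wrist",*ce[k],.062,c))
P=np.array(P); print(len(P)); A=np.c_[2*P[:,:2],np.ones(len(P))]; x=np.linalg.lstsq(A,(P[:,:2]**2).sum(1),rcond=None)[0]; print("centre",x[:2],"r",np.sqrt(x[2]+x[:2]@x[:2]))
print([round(float(np.degrees(np.arctan2(*(q[:2]-x[:2])[::-1]))),1) for q in P])
print("tip",ray("wrist",211.5,210,.091,c),"axis",ray("wrist",210.5,177,.091,c))
d=np.load("w.npy"); print("finger depth",[round(float(d[v,u]),3) for v,u in((232,250),(240,250),(232,262),(242,238),(242,278),(237,236))])
E
```

```text
blue [306.2 126.4] 364 [0.507 0.116 0.07 ]
10
centre [0.57557334 0.06829926] r 0.039514535135041454
[-148.4, -118.6, -88.8, -58.8, 121.9, -29.0, 92.0, 61.8, 1.4, 32.9]
tip [0.60002353 0.08328379 0.091     ] axis [0.57673053 0.0700691  0.091     ]
finger depth [0.144, 0.135, 0.143, 0.142, 0.141, 0.148]
```

```bash
cat >> h.py <<'E'
def arc(ths,off,z,r=.027,A=(.5755,.0685)):
    s=read_state(); R=Ro.from_rotvec(s["tcp_rot"]).as_matrix(); y=np.degrees(np.arctan2(R[1,0],R[0,0]))
    print("t",round(s["time"],2),s["tool_pos"].round(4),"yaw",y.round(1),"F",s["wrist_force"].round(1))
    for th,o in zip(ths,np.broadcast_to(off,len(ths))):
        a=np.radians(th); u=np.array([np.cos(a),np.sin(a)]); n=np.array([-u[1],u[0]]); P=np.r_[np.array(A)+r*u+o*n,z]
        d=R.T@(P-s["tool_pos"]); print(th,o,d.round(4),"roll",round((-(th+180-y)+180)%360-180,1))
E
python3 -c "
from h import *
arc([31]*6,[.036,.036,.036,.028,.024,.022],.074)"
```

```text
t 2.88 [0.5799 0.1125 0.1224] yaw -149.4 F [ 1.  -0.8 -0.2]
31 0.036 [-0.0005  0.0006  0.0484] roll -0.4
31 0.036 [-0.0005  0.0006  0.0484] roll -0.4
31 0.036 [-0.0005  0.0006  0.0484] roll -0.4
31 0.028 [-0.0006 -0.0074  0.0484] roll -0.4
31 0.024 [-0.0006 -0.0114  0.0484] roll -0.4
31 0.022 [-0.0006 -0.0134  0.0484] roll -0.4
```

Request:
step_arm --commands '[{"fingers":1,"dx":0,"dy":0,"dz":0.02,"roll":0},{"fingers":1,"dx":0,"dy":0,"dz":0.035,"roll":0},{"fingers":1,"dx":0,"dy":0,"dz":0.045,"roll":0},{"fingers":1,"dx":0,"dy":0,"dz":0.045,"roll":0},{"fingers":1,"dx":0,"dy":-0.006,"dz":0.045,"roll":0},{"fingers":1,"dx":0,"dy":-0.01,"dz":0.045,"roll":0},{"fingers":1,"dx":0,"dy":-0.012,"dz":0.045,"roll":0},{"fingers":1,"dx":0,"dy":-0.012,"dz":0.045,"roll":0}]'

```text
time: 3.88
tool_pos: [0.5855, 0.1018, 0.0766]
tcp_rot: [-0.829, 3.029, -0.0]
wrist_force: [-0.4, -0.0, -0.3]
width: 0.001
grip_force: 0.0
```

Run:
```python
from h import *
for i in range(3): print(read_state()["tool_pos"].round(4)); p,d=read_camera("wrist")
cv2.imwrite("pics/w4.png",p[100:350,120:400].repeat(2,0).repeat(2,1))
arc([31,27,23,19,15,11,7,3],.022,.075)
```

```text
[0.5855 0.1018 0.0766]
[0.5853 0.1019 0.0764]
[0.5852 0.102  0.0763]
t 4.03 [0.5851 0.1021 0.0763] yaw -149.4 F [-0.3  0.2 -0. ]
31 0.022 [-0.0015 -0.0018  0.0013] roll -0.4
27 0.022 [-0.003  -0.0037  0.0013] roll 3.6
23 0.022 [-0.0043 -0.0058  0.0013] roll 7.6
19 0.022 [-0.0055 -0.0079  0.0013] roll 11.6
15 0.022 [-0.0066 -0.0101  0.0013] roll 15.6
11 0.022 [-0.0075 -0.0123  0.0013] roll 19.6
7 0.022 [-0.0082 -0.0147  0.0013] roll 23.6
3 0.022 [-0.0088 -0.017   0.0013] roll 27.6
```

View pics/w4.png

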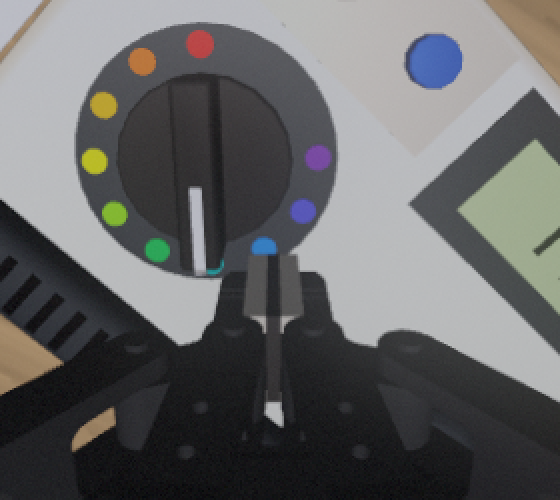

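Run:
```python
from h import *
c=calibration("wrist"); A=np.array([.5755,.0685]); a=np.radians(31); u=np.array([np.cos(a),np.sin(a)]); n=np.array([-u[1],u[0]])
for nm,U,V,z in (("tipL",244,228,.0763),("tipR",270,228,.0763),("blk",231,237,.0763),("blk+8",231,237,.084),("tcp?",256.5,228,.0763),("barend L",206.5,233,.091),("barend R",232,228,.091)):
    q=ray("wrist",U,V,z,c)[:2]-A; print(nm,(q@u).round(4),(q@n).round(4))
T=c["world_to_cam"]; s=read_state(); p=T@np.r_[s["tool_pos"],1]; s2=p[:2]*[1,-1]/-p[2]; print(c["intrinsics"][:2,:2]@s2*(1+c["k1"]*s2@s2)+c["intrinsics"][:2,2], "depth",-p[2])
```

```text
tipL 0.0296 0.0155
tipR 0.0297 0.0332
blk 0.0363 0.0064
blk+8 0.0326 0.0072
tcp? 0.0296 0.024
barend L 0.0264 -0.0074
barend R 0.0231 0.0087
[256.19595463 222.36754403] depth 0.18613795347092688
```

Run:
```python
from h import *
c=calibration("wrist"); p,d=read_camera("wrist"); s=read_state(); R=Ro.from_rotvec(s["tcp_rot"]).as_matrix(); T=c["world_to_cam"]; K=c["intrinsics"]
def pt(u,v):
    a=np.array([(u-K[0,2])/K[0,0],(v-K[1,2])/K[1,1]]); t=a.copy()
    for _ in range(9): t=a/(1+c["k1"]*(t@t))
    z=d[v,u]; w=T[:3,:3].T@(np.array([t[0]*z,-t[1]*z,-z])-T[:3,3]); return w
for u,v in ((330,130),(255,110),(200,200),(250,224),(250,228),(250,232),(250,236),(250,242),(250,248),(250,254),(264,232),(240,240),(236,240),(236,246),(276,246),(272,240),(236,256)):
    w=pt(u,v); print(u,v,d[v,u].round(4),"world",w.round(4),"tool",(R.T@(w-s["tool_pos"])).round(4))
```

```text
330 130 0.1749 world [0.5085 0.1117 0.0702] tool [0.061  0.0472 0.006 ]
255 110 0.1785 world [0.5224 0.0641 0.0629] tool [ 0.0733 -0.0008  0.0133]
200 200 0.1893 world [0.5932 0.0617 0.069 ] tool [ 0.0136 -0.0389  0.0072]
250 224 0.1993 world [0.5927 0.1013 0.0644] tool [-0.0062 -0.0046  0.0118]
250 228 0.1476 world [0.5765 0.0931 0.1129] tool [ 0.0119 -0.0034 -0.0367]
250 232 0.1438 world [0.5769 0.0934 0.1171] tool [ 0.0115 -0.0033 -0.0408]
250 236 0.1399 world [0.5771 0.0937 0.1212] tool [ 0.0111 -0.0032 -0.045 ]
250 242 0.1309 world [0.576  0.0933 0.1302] tool [ 0.0123 -0.003  -0.054 ]
250 248 0.1259 world [0.5763 0.0936 0.1356] tool [ 0.0119 -0.0029 -0.0593]
250 254 0.1206 world [0.5763 0.0937 0.1411] tool [ 0.0119 -0.0027 -0.0648]
264 232 0.1429 world [0.5728 0.0996 0.1178] tool [ 0.0118  0.004  -0.0416]
240 240 0.1438 world [0.583  0.091  0.1182] tool [ 0.0074 -0.0085 -0.042 ]
236 240 0.1439 world [0.5841 0.0892 0.1181] tool [ 0.0074 -0.0106 -0.0419]
236 246 0.1366 world [0.5835 0.0895 0.1257] tool [ 0.0078 -0.0101 -0.0494]
276 246 0.1369 world [0.5735 0.1067 0.1253] tool [ 0.0076  0.0099 -0.0491]
272 240 0.144 world [0.5746 0.1055 0.118 ] tool [ 0.0073  0.0083 -0.0418]
236 256 0.1265 world [0.5829 0.09   0.1361] tool [ 0.008  -0.0094 -0.0598]
```

Run:
```python
from h import *
s=read_state(); R=Ro.from_rotvec(s["tcp_rot"]).as_matrix()
c=calibration("side"); p,d=read_camera("side"); T=c["world_to_cam"];K=c["intrinsics"]
def proj(w):
    q=T@np.r_[w,1]; a=q[:2]*[1,-1]/-q[2]; return K[:2,:2]@(a*(1+c["k1"]*a@a))+K[:2,2]
o=cv2.resize(p[100:200,190:310],None,fx=6,fy=6,interpolation=cv2.INTER_CUBIC)
for k,col in ((0,(0,0,255)),(-.037,(0,255,0))):
    for dx in(-.011,.011):
        u=proj(s["tool_pos"]+R@[dx,0,k]); print(k,dx,u); cv2.circle(o,tuple(((u-[190,100])*6).astype(int).tolist()),4,col,1)
cv2.imwrite("pics/s5.png",o)
# world points above deck near tool, by depth
vs,us=np.mgrid[100:200,200:310]; a=np.stack([(us-K[0,2])/K[0,0],(vs-K[1,2])/K[1,1]],-1); t=a.copy()
for _ in range(9): t=a/(1+c["k1"]*(t**2).sum(-1,keepdims=True))
z=d[100:200,200:310]; cam=np.stack([t[...,0]*z,-t[...,1]*z,-z],-1)-T[:3,3]; w=cam@T[:3,:3]; tl=(w-s["tool_pos"])@R
m=(z>0)&(np.abs(tl[...,0])<.02)&(np.abs(tl[...,1])<.02)&(tl[...,2]<.01)
q=tl[m]; print(len(q)); 
for lo in np.arange(-.06,.01,.006):
    k=(q[:,2]>=lo)&(q[:,2]<lo+.006); 
    if k.any(): print(lo.round(3),k.sum(),q[k].min(0).round(3),q[k].max(0).round(3))
```

```text
0 -0.011 [251.1090575  157.00848416]
0 0.011 [244.46140029 162.72294139]
-0.037 -0.011 [250.77756464 143.77417118]
-0.037 0.011 [243.9156909  149.48274264]
684
-0.06 35 [-0.005 -0.014 -0.06 ] [ 0.013  0.013 -0.054]
-0.054 32 [-0.007 -0.014 -0.054] [ 0.014  0.014 -0.048]
-0.048 35 [-0.008 -0.014 -0.048] [ 0.013  0.014 -0.042]
-0.042 24 [-0.003 -0.013 -0.042] [ 0.012  0.008 -0.036]
-0.036 6 [ 0.005 -0.007 -0.036] [ 0.011  0.003 -0.031]
-0.018 12 [-0.    -0.02  -0.018] [ 0.019 -0.016 -0.012]
-0.0 2 [ 0.013 -0.003  0.004] [0.019 0.    0.006]
0.006 10 [ 0.009 -0.002  0.006] [0.018 0.017 0.01 ]
```

View pics/s5.png

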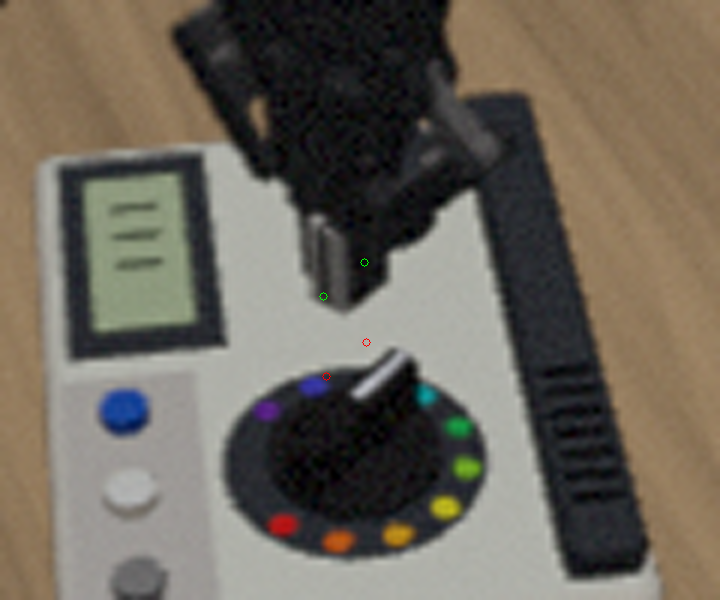

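The side view shows the real fingertips (crop about (340,305)) ending roughly 34 mm short of the reported TCP, which is the red mark. The wrist depth gives the same figure. I'll allow for that offset and go lower, checking as I do.

Request:
step_arm --commands '[{"fingers":1,"dx":0,"dy":0.003,"dz":0.0,"roll":0},{"fingers":1,"dx":0,"dy":0.003,"dz":0.01,"roll":0},{"fingers":1,"dx":0,"dy":0.003,"dz":0.02,"roll":0},{"fingers":1,"dx":0,"dy":0.003,"dz":0.028,"roll":0},{"fingers":1,"dx":0,"dy":0.003,"dz":0.032,"roll":0},{"fingers":1,"dx":0,"dy":0.003,"dz":0.032,"roll":0}]'

```text
time: 4.88
tool_pos: [0.5832, 0.1045, 0.0436]
tcp_rot: [0.83, -3.029, -0.0]
wrist_force: [-0.9, 0.1, 0.3]
width: 0.0
grip_force: 0.0
```

Run:
```python
from h import *
c=calibration("wrist"); p,d=read_camera("wrist"); q,ds=read_camera("side")
o=np.zeros((600,800,3),np.uint8); o[:400,:]=cv2.resize(p[100:300,80:480],(800,400)); o[400:,:300]=cv2.resize(q[130:197,200:300],(300,200),interpolation=cv2.INTER_CUBIC)
cv2.imwrite("pics/w6.png",o)
arc([31,27,23,19,15,11,7,3],.0205,.044)
```

```text
t 4.97 [0.5838 0.1046 0.0443] yaw -149.4 F [-0.2  0.   0.3]
31 0.0205 [-0.0013 -0.0062  0.0003] roll -0.4
27 0.0205 [-0.0027 -0.0081  0.0003] roll 3.6
23 0.0205 [-0.0039 -0.0101  0.0003] roll 7.6
19 0.0205 [-0.005  -0.0122  0.0003] roll 11.6
15 0.0205 [-0.0059 -0.0144  0.0003] roll 15.6
11 0.0205 [-0.0067 -0.0166  0.0003] roll 19.6
7 0.0205 [-0.0074 -0.0189  0.0003] roll 23.6
3 0.0205 [-0.0078 -0.0212  0.0003] roll 27.6
```

View pics/w6.png

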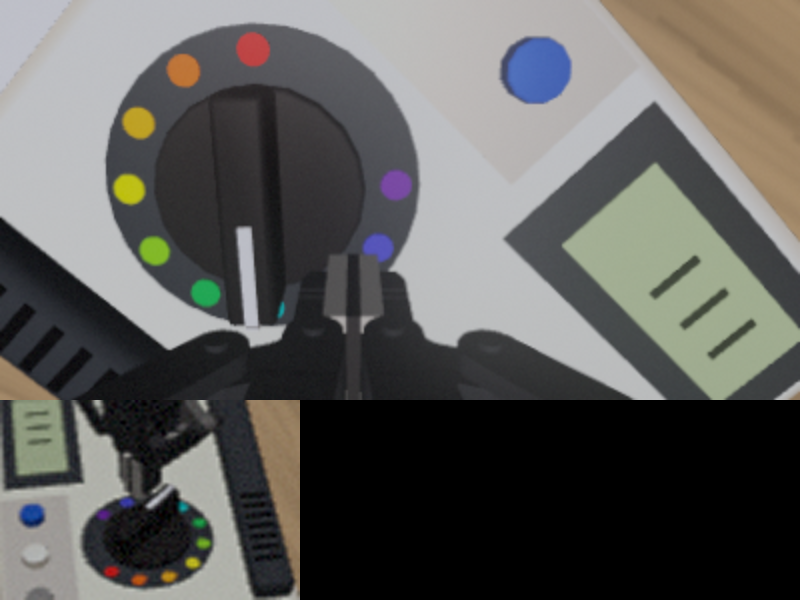

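The wrist view shows the fingertip (crop about (350,260)) just clear of the bar's violet side, at bar height. Next is the first push.

Request:
step_arm --commands '[{"fingers":1,"dx":-0.001,"dy":-0.005,"dz":0,"roll":0},{"fingers":1,"dx":-0.002,"dy":-0.007,"dz":0,"roll":2},{"fingers":1,"dx":-0.003,"dy":-0.0088,"dz":0,"roll":5},{"fingers":1,"dx":-0.004,"dy":-0.0105,"dz":0,"roll":8},{"fingers":1,"dx":-0.005,"dy":-0.0122,"dz":0,"roll":11.6},{"fingers":1,"dx":-0.0059,"dy":-0.0144,"dz":0,"roll":15.6},{"fingers":1,"dx":-0.0063,"dy":-0.0155,"dz":0,"roll":17.6},{"fingers":1,"dx":-0.0063,"dy":-0.0155,"dz":0,"roll":17.6}]'

```text
time: 5.98
tool_pos: [0.5972, 0.0943, 0.0443]
tcp_rot: [-0.357, 3.121, -0.0]
wrist_force: [-0.2, 0.1, -0.0]
width: -0.001
grip_force: 0.0
```

```bash
cat >> h.py <<'E'
def dial():
    # pointer angle from the white line in the wrist view, nearest the bar-top plane
    c=calibration("wrist"); p,d=read_camera("wrist"); A=np.array([.5755,.0685]); hs=cv2.cvtColor(p,cv2.COLOR_BGR2HSV)
    m=((p.min(2)>110)&(hs[...,1]<60)).astype(np.uint8); n,l,st,ce=cv2.connectedComponentsWithStats(m)
    for k in range(1,n):
        q=ray("wrist",*ce[k],.091,c)[:2]-A
        if 15<st[k,4]<600 and np.hypot(*q)<.028: 
            v,u=np.nonzero(l==k); b=[ray("wrist",x,y,.091,c)[:2] for x,y in zip(u,v)]; vx,vy,_,_=cv2.fitLine(np.float32(b)*1000,cv2.DIST_L2,0,.01,.01).ravel()
            if np.dot([vx,vy],q)<0: vx,vy=-vx,-vy
            print("line area",st[k,4],"pos angle",np.degrees(np.arctan2(q[1],q[0])).round(1),"dir angle",np.degrees(np.arctan2(vy,vx)).round(1))
    return p
E
python3 - <<'E'
from h import *
p=dial(); cv2.imwrite("pics/w7.png",p); arc([13,9,5,1,-3,-7,-11,-15,-19],.0205,.044)
E
```

```text
t 6.03 [0.5971 0.0943 0.0442] yaw -166.9 F [-1.1 -0.5 -0.5]
13 0.0205 [-0.0002  0.0002  0.0002] roll 0.1
9 0.0205 [-0.0015 -0.0018  0.0002] roll 4.1
5 0.0205 [-0.0028 -0.0038  0.0002] roll 8.1
1 0.0205 [-0.0038 -0.0059  0.0002] roll 12.1
-3 0.0205 [-0.0048 -0.0081  0.0003] roll 16.1
-7 0.0205 [-0.0055 -0.0103  0.0003] roll 20.1
-11 0.0205 [-0.0062 -0.0126  0.0003] roll 24.1
-15 0.0205 [-0.0066 -0.0149  0.0003] roll 28.1
-19 0.0205 [-0.0069 -0.0173  0.0003] roll 32.1
```

Run:
```python
from h import *
c=calibration("wrist"); p=cv2.imread("pics/w7.png"); A=np.array([.5755,.0685])
for th in (110,130,150):
  m=(p.min(2)>th).astype(np.uint8); n,l,st,ce=cv2.connectedComponentsWithStats(m)
  for k in range(1,n):
    q=ray("wrist",*ce[k],.091,c)[:2]-A
    if st[k,4]>10 and np.hypot(*q)<.05: print(th,st[k],ce[k],q)
cv2.imwrite("pics/w7c.png",cv2.resize(p[90:240,140:360],(660,450)))
```

```text
110 [    0     0   512   323 81460] [213.39682053 135.55838448] [-0.03410011 -0.0071497 ]
110 [246 258   7   9  28] [250.10714286 260.25      ] [0.0240318 0.0229449]
110 [260 258   7   8  31] [262.06451613 260.48387097] [0.02277014 0.02900684]
130 [    0     0   512   322 80562] [213.24319158 135.72869343] [-0.03400977 -0.0072036 ]
130 [247 258   6   8  24] [250.33333333 260.04166667] [0.02388659 0.02303232]
130 [261 258   6   8  20] [262.45 259.95] [0.02242181 0.02912903]
150 [    0     0   512   322 78961] [213.44677752 136.65332253] [-0.03362368 -0.00703688]
150 [249 259   4   7  13] [251.23076923 260.92307692] [0.0242845  0.02359807]
150 [261 259   4   5  11] [261.90909091 260.27272727] [0.02266815 0.02889988]
```

View pics/w7c.png

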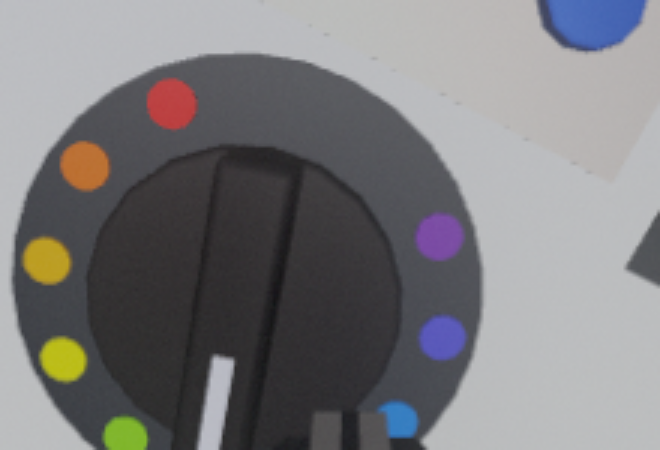

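The line has moved one click, from the cyan dot to the hidden green one. I'll mask the line by radius so its angle can be measured numerically.

```bash
cat >> h.py <<'E'
def dial(p=None):
    c=calibration("wrist"); A=np.array([.5755,.0685])
    if p is None: p,_=read_camera("wrist")
    v,u=np.nonzero(p.min(2)>105); b=np.array([ray("wrist",x,y,.091,c)[:2]-A for x,y in zip(u,v) if 100<x<330 and 80<y<260])
    b=b[np.hypot(*b.T)<.024]; vx,vy,x0,y0=cv2.fitLine(np.float32(b)*1000,cv2.DIST_HUBER,0,.01,.01).ravel(); m=b.mean(0)
    if np.dot([vx,vy],m)<0: vx,vy=-vx,-vy
    print("n",len(b),"line angle",np.degrees(np.arctan2(vy,vx)).round(1),"pos angle",np.degrees(np.arctan2(m[1],m[0])).round(1))
E
python3 -c "
from h import *
dial(cv2.imread('pics/w7.png'))"
```

```text
n 332 line angle 1.5 pos angle -0.4
```

Request:
step_arm --commands '[{"fingers":1,"dx":-0.0015,"dy":-0.0018,"dz":0,"roll":4},{"fingers":1,"dx":-0.0028,"dy":-0.0038,"dz":0,"roll":8},{"fingers":1,"dx":-0.0038,"dy":-0.0059,"dz":0,"roll":12},{"fingers":1,"dx":-0.0048,"dy":-0.0081,"dz":0,"roll":16},{"fingers":1,"dx":-0.0055,"dy":-0.0103,"dz":0,"roll":20},{"fingers":1,"dx":-0.0062,"dy":-0.0126,"dz":0,"roll":24},{"fingers":1,"dx":-0.0067,"dy":-0.016,"dz":0,"roll":30},{"fingers":1,"dx":-0.0067,"dy":-0.016,"dz":0,"roll":30}]'

```text
time: 7.02
tool_pos: [0.6071, 0.0803, 0.0442]
tcp_rot: [0.461, 3.108, -0.0]
wrist_force: [0.2, 0.6, -0.3]
width: -0.001
grip_force: 0.0
```

Run:
```python
from h import *
dial(); arc([-17,-21,-25,-29,-33,-37,-41,-45,-47],.0205,.044)
```

```text
n 314 line angle -28.4 pos angle -34.3
t 7.08 [0.607  0.0803 0.0442] yaw 163.2 F [ 0.5 -0.2 -0. ]
-17 0.0205 [-0.0003 -0.      0.0002] roll 0.2
-21 0.0205 [-0.0017 -0.002   0.0002] roll 4.2
-25 0.0205 [-0.0029 -0.004   0.0002] roll 8.2
-29 0.0205 [-0.004  -0.0061  0.0002] roll 12.2
-33 0.0205 [-0.0049 -0.0083  0.0002] roll 16.2
-37 0.0205 [-0.0057 -0.0105  0.0002] roll 20.2
-41 0.0205 [-0.0063 -0.0128  0.0002] roll 24.2
-45 0.0205 [-0.0067 -0.0151  0.0002] roll 28.2
-47 0.0205 [-0.0069 -0.0163  0.0002] roll 30.2
```

Two clicks done. Now the third.

Request:
step_arm --commands '[{"fingers":1,"dx":-0.0017,"dy":-0.002,"dz":0,"roll":4},{"fingers":1,"dx":-0.0029,"dy":-0.004,"dz":0,"roll":8},{"fingers":1,"dx":-0.004,"dy":-0.0061,"dz":0,"roll":12},{"fingers":1,"dx":-0.0049,"dy":-0.0083,"dz":0,"roll":16},{"fingers":1,"dx":-0.0057,"dy":-0.0105,"dz":0,"roll":20},{"fingers":1,"dx":-0.0063,"dy":-0.0128,"dz":0,"roll":24},{"fingers":1,"dx":-0.0069,"dy":-0.0163,"dz":0,"roll":30},{"fingers":1,"dx":-0.0069,"dy":-0.0163,"dz":0,"roll":30}]'

```text
time: 8.07
tool_pos: [0.6088, 0.0627, 0.0441]
tcp_rot: [-1.248, -2.883, 0.0]
wrist_force: [-0.5, -0.5, -0.6]
width: -0.002
grip_force: 0.0
```

Run:
```python
from h import *
dial(); arc([-47,-51,-55,-59,-63,-67,-71,-75,-77],.0205,.044)
```

```text
n 314 line angle -53.1 pos angle -61.2
t 8.12 [0.6087 0.0627 0.0441] yaw 133.2 F [0.4 0.  0.3]
-47 0.0205 [-0.0001  0.0001  0.0001] roll 0.2
-51 0.0205 [-0.0015 -0.0018  0.0001] roll 4.2
-55 0.0205 [-0.0027 -0.0038  0.0001] roll 8.2
-59 0.0205 [-0.0038 -0.0059  0.0001] roll 12.2
-63 0.0205 [-0.0047 -0.0081  0.0001] roll 16.2
-67 0.0205 [-0.0055 -0.0103  0.0001] roll 20.2
-71 0.0205 [-0.0061 -0.0126  0.0001] roll 24.2
-75 0.0205 [-0.0065 -0.015   0.0001] roll 28.2
-77 0.0205 [-0.0067 -0.0161  0.0001] roll 30.2
```

Request:
step_arm --commands '[{"fingers":1,"dx":-0.0015,"dy":-0.0018,"dz":0,"roll":4},{"fingers":1,"dx":-0.0027,"dy":-0.0038,"dz":0,"roll":8},{"fingers":1,"dx":-0.0038,"dy":-0.0059,"dz":0,"roll":12},{"fingers":1,"dx":-0.0047,"dy":-0.0081,"dz":0,"roll":16},{"fingers":1,"dx":-0.0055,"dy":-0.0103,"dz":0,"roll":20},{"fingers":1,"dx":-0.0061,"dy":-0.0126,"dz":0,"roll":24},{"fingers":1,"dx":-0.0067,"dy":-0.0161,"dz":0,"roll":30},{"fingers":1,"dx":-0.0067,"dy":-0.0161,"dz":0,"roll":30}]'

```text
time: 9.12
tool_pos: [0.6015, 0.0469, 0.0441]
tcp_rot: [-1.951, -2.462, 0.001]
wrist_force: [-0.2, -0.2, -0.4]
width: -0.001
grip_force: 0.0
```

Run:
```python
from h import *
dial(); plan((.507,.116,.06),103)
```

```text
n 324 line angle -75.3 pos angle -83.7
t 9.18 pos [0.6015 0.0469 0.0441] yaw 103.2 q6 -0.19 F [-0.1 -0.7  1.2]
d [ 0.0889 -0.0761 -0.0158] roll 0.2
```

Request:
step_arm --commands '[{"fingers":1,"dx":0,"dy":0.006,"dz":0,"roll":0},{"fingers":1,"dx":0,"dy":0.01,"dz":0,"roll":0},{"fingers":1,"dx":0,"dy":0.01,"dz":-0.03,"roll":0},{"fingers":1,"dx":-0.01,"dy":0.01,"dz":-0.06,"roll":0},{"fingers":1,"dx":-0.02,"dy":0.01,"dz":-0.08,"roll":0},{"fingers":1,"dx":-0.02,"dy":0.01,"dz":-0.08,"roll":0}]'

```text
time: 9.93
tool_pos: [0.618, 0.0291, 0.1264]
tcp_rot: [1.953, 2.456, 0.004]
wrist_force: [0.1, 0.6, -0.0]
width: -0.002
grip_force: 0.0
```

Run:
```python
from h import *
p,_=read_camera("wrist"); t,_=read_camera("top"); q,_=read_camera("side"); dial(p); wmeas(p)
cv2.imwrite("pics/w8.png",p)
o=np.zeros((600,800,3),np.uint8); o[:384,:512]=p; o[384:600,:400]=cv2.resize(q[130:238,180:380],(400,216)); o[384:600,400:800]=cv2.resize(t[130:238,120:320],(400,216))
cv2.imwrite("pics/m8.png",o)
plan((.507,.116,.06),103)
```

```text
n 165 line angle -75.1 pos angle -95.2
blue [142.1  60.9] 402 [0.5044 0.1167 0.07  ]
t 10.07 pos [0.6149 0.0298 0.1227] yaw 103.0 q6 -0.22 F [-0.9 -0.  -1.9]
d [ 0.1083 -0.0855  0.063 ] roll 0.0
```

View pics/m8.png

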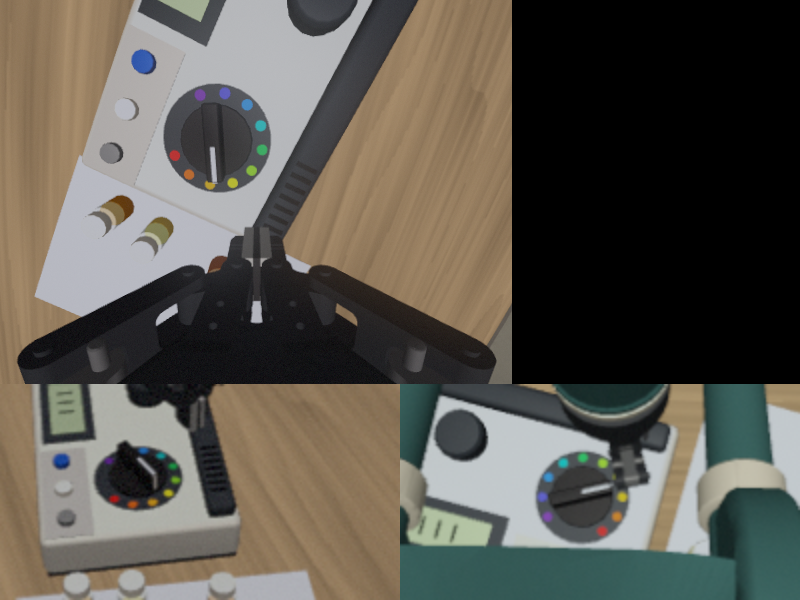

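The wrist view shows the line ending on the gold dot at (210,185). That is four dots past cyan, so the count is right. Next I'll check the angle numerically and plan the key move.

Run:
```python
from h import *
c=calibration("wrist"); p=cv2.imread("pics/w8.png"); m=np.zeros(p.shape[:2],np.uint8); m[145:183,205:222]=(p.min(2)>120)[145:183,205:222]
v,u=np.nonzero(m); b=np.float32([ray("wrist",x,y,.091,c)[:2] for x,y in zip(u,v)])*1000
vx,vy,x,y=cv2.fitLine(b,cv2.DIST_HUBER,0,.01,.01).ravel(); print(len(b),vx,vy,np.degrees(np.arctan2(vy,vx)),x,y)
```

```text
172 0.25142717 -0.9678762 -75.43801 574.845 54.23256
```

```bash
cat >> h.py <<'E'
def dots_line(n,box,zc=.062,dbg=True):
    c=calibration(n); p,_=read_camera(n); x0,y0,x1,y1=box; hs=cv2.cvtColor(p,cv2.COLOR_BGR2HSV)
    m=np.zeros(p.shape[:2],np.uint8); m[y0:y1,x0:x1]=((hs[...,1]>110)&(hs[...,2]>90))[y0:y1,x0:x1]
    k,l,st,ce=cv2.connectedComponentsWithStats(m); P=np.array([ray(n,*ce[i],.062,c)[:2] for i in range(1,k) if st[i,4]>8])
    x=np.linalg.lstsq(np.c_[2*P,np.ones(len(P))],(P**2).sum(1),rcond=None)[0]; A=x[:2]
    v,u=np.nonzero(p.min(2)>115); k=(u>x0)&(u<x1)&(v>y0)&(v<y1); b=np.array([ray(n,i,j,.091,c)[:2] for i,j in zip(u[k],v[k])])-A
    b=b[np.hypot(*b.T)<.026]; vx,vy,_,_=cv2.fitLine(np.float32(b)*1000,cv2.DIST_HUBER,0,.01,.01).ravel(); q=b.mean(0)
    if np.dot([vx,vy],q)<0: vx,vy=-vx,-vy
    an=np.sort(np.degrees(np.arctan2(*(P-A).T[::-1])))
    print(n,"A",A.round(4),"r",np.sqrt(x[2]+A@A).round(4),"dots",an.round(0),"line",len(b),np.degrees(np.arctan2(vy,vx)).round(1),"pos",np.degrees(np.arctan2(q[1],q[0])).round(1),np.hypot(*q).round(4))
    return p
E
python3 - <<'E'
from h import *
dots_line("wrist",(160,80,275,196)); dots_line("top",(186,162,236,212)); dots_line("wrist",(160,80,275,196))
print(read_state()["tool_pos"])
E
```

```text
wrist A [0.5737 0.0678] r 0.0394 dots [-149. -118.  -89.  -58.  -28.    2.   32.   62.   91.  121.] line 161 -75.7 pos -74.8 0.0135
top A [0.574 0.07 ] r 0.0391 dots [-148. -119.  -89.  -29.    2.   32.   61.   92.  122.] line 33 -76.7 pos -75.9 0.0142
wrist A [0.5738 0.0678] r 0.0394 dots [-149. -119.  -89.  -58.  -28.    2.   31.   62.   91.  122.] line 162 -76.7 pos -75.1 0.014
[0.61474408 0.02992502 0.12250461]
```

The dial sits at about -76°, just past the midpoint and short of the stop at -89°. It still needs a small further push to seat in the fourth click, so I'll go back to the same side of the bar.

Run:
```python
from h import *
arc([-70,-70,-77,-80,-83,-86],[.036,.036,.0205,.0205,.0205,.0205],.0443)
dots_line("wrist",(160,80,275,196))
```

```text
t 10.22 [0.6147 0.0299 0.1225] yaw 103.1 F [-0.1 -0.4 -0.7]
-70 0.036 [0.0239 0.0097 0.0782] roll -6.9
-70 0.036 [0.0239 0.0097 0.0782] roll -6.9
-77 0.0205 [ 0.0194 -0.0088  0.0782] roll 0.1
-80 0.0205 [ 0.0183 -0.0103  0.0782] roll 3.1
-83 0.0205 [ 0.0174 -0.0118  0.0782] roll 6.1
-86 0.0205 [ 0.0165 -0.0133  0.0783] roll 9.1
wrist A [0.5737 0.0678] r 0.0394 dots [-149. -119.  -89.  -58.  -28.    2.   31.   62.   91.  121.] line 155 -76.4 pos -74.9 0.0137
```

Request:
step_arm --commands '[{"fingers":1,"dx":0.02,"dy":0.002,"dz":0,"roll":0},{"fingers":1,"dx":0.02,"dy":0.002,"dz":0.05,"roll":0},{"fingers":1,"dx":0.02,"dy":0.002,"dz":0.0785,"roll":0},{"fingers":1,"dx":0.02,"dy":-0.003,"dz":0.0785,"roll":0},{"fingers":1,"dx":0.0194,"dy":-0.0085,"dz":0.0785,"roll":0},{"fingers":1,"dx":0.0183,"dy":-0.0103,"dz":0.0785,"roll":3},{"fingers":1,"dx":0.0174,"dy":-0.0118,"dz":0.0785,"roll":6},{"fingers":1,"dx":0.0174,"dy":-0.0118,"dz":0.0785,"roll":6}]'

```text
time: 11.28
tool_pos: [0.6019, 0.044, 0.048]
tcp_rot: [2.079, 2.352, 0.004]
wrist_force: [0.6, -0.2, 0.4]
width: 0.0
grip_force: 0.0
```

Run:
```python
from h import *
arc([-83,-85,-87],.0205,.0443); dots_line("wrist",(140,80,275,230))
```

```text
t 11.28 [0.6019 0.044  0.048 ] yaw 97.1 F [ 0.6 -0.2  0.4]
-83 0.0205 [ 0.0005 -0.0027  0.0037] roll 0.1
-85 0.0205 [-0.0002 -0.0037  0.0037] roll 2.1
-87 0.0205 [-0.0009 -0.0047  0.0037] roll 4.1
wrist A [0.573  0.0677] r 0.039 dots [-148.  -27.   32.   61.   90.  121.] line 175 -76.1 pos -71.0 0.008
```

Request:
step_arm --commands '[{"fingers":1,"dx":0,"dy":-0.001,"dz":0.002,"roll":0},{"fingers":1,"dx":0,"dy":-0.002,"dz":0.003,"roll":0},{"fingers":1,"dx":0.0,"dy":-0.0027,"dz":0.003,"roll":0},{"fingers":1,"dx":-0.0002,"dy":-0.0037,"dz":0.003,"roll":2},{"fingers":1,"dx":-0.0005,"dy":-0.0042,"dz":0.003,"roll":3},{"fingers":1,"dx":-0.0005,"dy":-0.0042,"dz":0.003,"roll":3}]'

```text
time: 12.08
tool_pos: [0.5964, 0.0429, 0.0427]
tcp_rot: [-2.142, -2.298, 0.0]
wrist_force: [-0.5, -0.1, -0.5]
width: 0.001
grip_force: 0.0
```

Run:
```python
from h import *
arc([-83,-85,-87],.0205,.0443); dots_line("wrist",(140,80,275,230))
dots_line("top",(186,162,236,212))
```

```text
t 12.07 [0.5964 0.0429 0.0427] yaw 94.0 F [-0.5 -0.1 -0.5]
-83 0.0205 [ 0.0011  0.0028 -0.0016] roll -3.0
-85 0.0205 [ 0.0003  0.0019 -0.0016] roll -1.0
-87 0.0205 [-0.0004  0.001  -0.0016] roll 1.0
wrist A [0.5724 0.0686] r 0.0385 dots [-146.  -31.   59.   90.  121.] line 144 -91.2 pos -78.9 0.0074
top A [0.5746 0.0697] r 0.0393 dots [-149.  -90.   62.   93.  122.] line 12 20.0 pos -32.9 0.0064
```

Request:
step_arm --commands '[{"fingers":1,"dx":0,"dy":0.006,"dz":0,"roll":0},{"fingers":1,"dx":0,"dy":0.012,"dz":0,"roll":0},{"fingers":1,"dx":0,"dy":0.012,"dz":-0.03,"roll":0},{"fingers":1,"dx":-0.01,"dy":0.012,"dz":-0.06,"roll":0},{"fingers":1,"dx":-0.02,"dy":0.012,"dz":-0.08,"roll":0},{"fingers":1,"dx":-0.02,"dy":0.012,"dz":-0.08,"roll":0},{"fingers":1,"dx":-0.02,"dy":0.012,"dz":-0.08,"roll":0}]'

```text
time: 13.05
tool_pos: [0.6091, 0.0239, 0.1216]
tcp_rot: [-2.141, -2.297, 0.002]
wrist_force: [-0.1, 0.1, -0.9]
width: -0.004
grip_force: 0.0
```

Run:
```python
from h import *
p=dots_line("wrist",(150,80,285,200)); dots_line("top",(186,162,236,212)); wmeas(p)
plan((.506,.116,.0757),90)
```

```text
wrist A [0.5737 0.0679] r 0.0394 dots [-148. -118.  -88.  -58.  -28.    2.   32.   62.   91.  121.] line 159 -88.4 pos -87.3 0.0135
top A [0.5741 0.07  ] r 0.039 dots [-148. -119.  -29.    2.   32.   62.   92.  122.] line 35 -90.0 pos -90.5 0.015
blue [133.   74.9] 400 [0.5064 0.1164 0.07  ]
t 13.15 pos [0.6086 0.024  0.1209] yaw 94.0 q6 -0.07 F [-0.2  0.9 -0.6]
d [ 0.099  -0.0957  0.0455] roll 4.0
```

The dial now rests at -88.4°, on the fourth stop. Next I'll move over the blue key.

Request:
step_arm --commands '[{"fingers":1,"dx":0.02,"dy":-0.019,"dz":0,"roll":-10},{"fingers":1,"dx":0.04,"dy":-0.038,"dz":0,"roll":-20},{"fingers":1,"dx":0.06,"dy":-0.057,"dz":0,"roll":-30},{"fingers":1,"dx":0.08,"dy":-0.077,"dz":0,"roll":-40},{"fingers":1,"dx":0.099,"dy":-0.096,"dz":0,"roll":-50},{"fingers":1,"dx":0.099,"dy":-0.096,"dz":0,"roll":-50},{"fingers":1,"dx":0.099,"dy":-0.096,"dz":0.02,"roll":-50},{"fingers":1,"dx":0.099,"dy":-0.096,"dz":0.04,"roll":-50}]'

```text
time: 14.15
tool_pos: [0.5078, 0.1155, 0.0821]
tcp_rot: [0.973, 2.986, -0.0]
wrist_force: [0.8, 0.3, -0.6]
width: 0.0
grip_force: 0.0
```

```bash
python3 -c "
from h import *
read_camera('wrist');read_camera('wrist')
plan((.5062,.1162,.046),144)"
```

```text
t 14.25 pos [0.5051 0.1149 0.0797] yaw 143.9 q6 -0.76 F [-0.4  0.5 -0.9]
d [-0.0003  0.0018  0.0337] roll -0.1
```

Request:
step_arm --commands '[{"fingers":1,"dx":0,"dy":0.0015,"dz":0.015,"roll":0},{"fingers":1,"dx":0,"dy":0.0015,"dz":0.03,"roll":0},{"fingers":1,"dx":0,"dy":0.0015,"dz":0.036,"roll":0},{"fingers":1,"dx":0,"dy":0.0015,"dz":0.039,"roll":0},{"fingers":1,"dx":0,"dy":0.0015,"dz":0.039,"roll":0},{"fingers":1,"dx":0,"dy":0.0015,"dz":0.039,"roll":0}]'

```text
time: 15.0
tool_pos: [0.5084, 0.1172, 0.0442]
tcp_rot: [0.969, 2.987, 0.001]
wrist_force: [0.8, 0.1, 0.8]
width: 0.001
grip_force: 0.0
```

```bash
python3 -c "
from h import *
plan((.5062,.1162,.034),144); print(read_state()['wrist_force'])"
```

```text
t 15.0 pos [0.5084 0.1172 0.0442] yaw 144.0 q6 -0.76 F [0.8 0.1 0.8]
d [ 0.0012 -0.0021  0.0102] roll 0.0
[0.78289244 0.11952008 0.79552314]
```

Request:
step_arm --commands '[{"fingers":1,"dx":0,"dy":-0.0005,"dz":0.002,"roll":0},{"fingers":1,"dx":0,"dy":-0.0005,"dz":0.004,"roll":0},{"fingers":1,"dx":0,"dy":-0.0005,"dz":0.006,"roll":0},{"fingers":1,"dx":0,"dy":-0.0005,"dz":0.006,"roll":0},{"fingers":1,"dx":0,"dy":-0.0005,"dz":0.006,"roll":0}]'

```text
time: 15.62
tool_pos: [0.5078, 0.1167, 0.0379]
tcp_rot: [0.97, 2.988, 0.0]
wrist_force: [-1.3, -1.0, 3.8]
width: 0.004
grip_force: 1.6
```

Request:
step_arm --commands '[{"fingers":1,"dx":0,"dy":0,"dz":0.001,"roll":0},{"fingers":1,"dx":0,"dy":0,"dz":0.002,"roll":0},{"fingers":1,"dx":0,"dy":0,"dz":0.002,"roll":0}]'

```text
time: 16.0
tool_pos: [0.5078, 0.1167, 0.0359]
tcp_rot: [0.97, 2.988, 0.0]
wrist_force: [-1.8, -0.1, 5.7]
width: -0.0
grip_force: 2.6
```

Request:
step_arm --commands '[{"fingers":1,"dx":0,"dy":0,"dz":0.001,"roll":0},{"fingers":1,"dx":0,"dy":0,"dz":0.002,"roll":0},{"fingers":1,"dx":0,"dy":0,"dz":0.002,"roll":0}]'

```text
time: 16.38
tool_pos: [0.5079, 0.1167, 0.0358]
tcp_rot: [-0.969, -2.988, 0.0]
wrist_force: [-6.6, -2.2, 17.9]
width: -0.005
grip_force: 8.8
```

That is a hard stop at 18 N, so the key is fully down. Releasing.

Request:
step_arm --commands '[{"fingers":1,"dx":0,"dy":0,"dz":-0.005,"roll":0},{"fingers":1,"dx":0,"dy":0,"dz":-0.015,"roll":0},{"fingers":1,"dx":0,"dy":0,"dz":-0.04,"roll":0},{"fingers":1,"dx":0,"dy":0,"dz":-0.08,"roll":0},{"fingers":1,"dx":-0.03,"dy":0,"dz":-0.1,"roll":0},{"fingers":1,"dx":-0.03,"dy":0,"dz":-0.1,"roll":0},{"fingers":1,"dx":-0.03,"dy":0,"dz":-0.1,"roll":0}]'

```text
time: 17.25
tool_pos: [0.5307, 0.0991, 0.1326]
tcp_rot: [-0.97, -2.986, 0.001]
wrist_force: [-0.2, -0.0, 0.3]
width: 0.004
grip_force: 0.0
```

Run:
```python
from h import *
dots_line("top",(186,162,236,212)); plan((.5,.1,.14),144)
p,d=read_camera("wrist"); c=calibration("wrist"); wmeas(p,c=c)
i=p.astype(int); m=((i[...,0]-i[...,2]>60)).astype(np.uint8); n,l,st,ce=cv2.connectedComponentsWithStats(m); k=1+np.argmax(st[1:,4]); u,v=ce[k].astype(int)
K=c["intrinsics"];T=c["world_to_cam"]; z=np.median(d[v-2:v+3,u-2:u+3]); w=T[:3,:3].T@(np.array([(u-K[0,2])/K[0,0]*z,-(v-K[1,2])/K[1,1]*z,-z])-T[:3,3]); print("key top z",w)
```

```text
top A [0.5741 0.0703] r 0.0392 dots [-148. -119.  -89.  -58.  -29.    2.] line 25 -84.3 pos -87.8 0.0148
t 17.3 pos [0.5301 0.0991 0.132 ] yaw 144.0 q6 -0.8 F [-0.6  0.6  0.1]
d [ 0.0249 -0.017  -0.0079] roll 0.0
blue [256.9 162.6] 295 [0.5058 0.1164 0.07  ]
key top z [0.50491716 0.1161219  0.07024701]
```

```bash
python3 -c "
from h import *
print(finish_job())"
```

```text
the job is handed in; nothing more can be done
None
```

I pushed the dial four clicks clockwise with the shut fingertips on one side of the bar; it rests at about -88°, level with its stop's dot. I then pressed the blue zero key to its stop, saw it come back up (top at 70 mm), and handed the job in; no verdict came back, and I did not re-measure the vials and cap.

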